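# Lock the wide glaze tub

## Robot

A 7-joint arm with a two-finger parallel gripper is mounted at the origin on the work surface. World frame = base frame: x ahead of the robot, y to its left, z up, the work surface at z = 0. Lengths are in m, angles in degrees, forces in N, time in s.
With the tool pointing down it reaches from about 0.425 to 0.875 m from the base axis. Payload 4.7 kg.
Tool frame: the origin (TCP) lies at the centre of the arm's flange, where the gripper is bolted on; the fingertips stand 182 mm ahead of it and the grasp point (between the pads) lies 164 mm ahead of it; z points along the fingers, x is the direction in which the jaws open and shut, and the axes are right-handed (so a half turn about z gives the same grasp; the last joint's range is limited). The gripper opens to 87 mm and grips with 3 to 60 N. Pads are 19 mm wide; open, the fingers measure 117 mm over their backs; the gripper's body (75 mm by 190 mm) begins 51 mm behind the grasp point.
Start: joints at [-66.858, 18.392, -4.016, 83.108, 1.295, 78.541, -3.26], TCP at [0.247, 0.601, 0.405] pointing down, gripper open.
Joint ranges: [-163.93, 163.93], [-17.29, 119.83], [-79.2, 71.16], [3.27, 140.29], [-89.18, 269.18], [5.43, 117.66], [-154.24, 154.24]. Speed limits (degrees/s): [147.25, 147.25, 180, 180, 180, 180, 180].

## Interface

Orientations are given as [roll, pitch, yaw] about the fixed x, y, z axes, in that order (R = Rz(yaw) Ry(pitch) Rx(roll)).
In Python, from cell import env gives the robot as it stands. The module is installed in compiled form; this text tells all that it offers.
- The arm moves only by the tool carry_out, never from a script. Its argument "increments" is a list of rows, each a list of 5 numbers: the shift along the world's x, y, z in m, then the turn about the world's z in degrees, then the gripper's target within -1 to 1 (shut at 1, half-way at 0, fully open at -1). In form: [[dx, dy, dz, spin, jaw], ...]. A call has 1 to 20 rows; each row is the pose to reach, as a shift and turn from the pose commanded when the call began; what a row does not reach only later rows make up. A row lasts 1/10 s, in which the tool goes at most 50 mm and 8.59 degrees, less where a joint would pass 70% of its speed; a pose out of reach is approached as far as the arm can. A call with a gripper value outside its range is refused whole. The fingers move at their own pace and stop on an object; "grip_force" is the grip in N (left out, the last holds). Time passes only in rows, so rows that repeat a pose let the fingers close. It gives the time, the measured TCP pose, the force and the opening at its end, in the units of the state.
- env.get_obs(): the state, without advancing time (a new reading comes with each control period).
- env.read_camera(name): name is "scene" or "top" or "wrist"; returns (picture, depth): 420x560x3 uint8, red, green, blue; 420x560 float32, m along the optical axis (not along the pixel's ray), 0 where there is no reading.
- env.get_calibration(name): a dict with "K" (3x3 intrinsics, pixels), "k1" (the pictures are not rectified: a ray, as slopes to the right and down, at radius r is drawn at 1 + k1 r^2 times it, then the intrinsics apply), "camera_from_world" (4x4, takes a point from world to camera coordinates); the wrist camera has in their place "T_tool_cam" (4x4, takes a point from camera to tool coordinates, whose origin is the TCP and whose axes are the tool frame's). Camera axes: x right, y down, z forward; pixel columns grow to the right and rows downward; lengths in m; the calibration is good to about 2 mm. A picture is of the moment at which its call begins: read the wrist's pose just before it. get_calibration takes no time and is no camera call.
- env.sign_off(): hands the job in, once; it reports no verdict.
The state is a dict: "time_s": time; "qpos": joint angles; "joint_velocities": joint speeds; "effort": joint torques, N m; "tool_pos": TCP position; "tool_rot": TCP orientation; "force": force on the tool from outside, world axes, zero at the start; "wrist_torque": the same for the moment, N m; "grip_width": finger opening in m.
Only numpy, scipy, OpenCV 4.12 (cv2) and the standard library are available. Lean on these libraries where they do the work, as an engineer would, in place of code of your own. Each camera call takes 0.05 s, during which the arm holds its last target.

## Task

Close the wide tub on the pottery bench: turn its metal lock ring clockwise, by the upright tab on it, until the tab is in line with the raised locking mark on the lid. Leave the lock ring of the slim tub as it is.

Things in the scene. Friction and masses are not known exactly. Their poses are not given: they have to be found in the camera images.
- tub_hub (a point): Centre of the lid's top face of the wide tub (round, white, 170 mm across, fixed), 120 mm above the bench; on the ring's vertical turning axis. x points level towards the locking mark: a grey rib 10 mm wide, 5 mm high, lying radially on the white lid centre, 12 to 50 mm from the axis, on one side only, with an upright rib on the wall in line. Lid and mark do not turn.
- tub_ring (a joint): Angle of the wide tub's lock ring, rad: 0 = tab exactly in line with the mark, positive = tab counterclockwise of it seen from above. Starts between 0.8 and 1.4. No stop or detent at the mark; end stops at -0.4 and 1.8. Turns stiffly (about 0.2 N m, some 3 N at the tab) and stays where left.
- tub_tab (a point): Middle of the exposed tab of the wide tub's ring, 72 mm from the axis, 140 mm above the bench; x points radially outward along the tab, z up. The ring is flat, bare metal, 56 to 85 mm from the axis, its top 120 mm above the bench; the tab is an upright grey plastic fin on it, 26 mm long radially, 12 mm thick, 40 mm tall (top at 160 mm).
- slim_tab (a point): Middle of the same sort of tab (26 by 12 by 40 mm, 140 mm above the bench) on the lock ring of the slim tub: white, same make and height, but only 110 mm across, fixed; 42 mm from its axis. Not to be turned.
Not all that is in view belongs to the job. What is shaped like the part that bears tub_hub but purple or yellow is not meant.

How it is judged (in metres and radians):
At the end, for the whole second after the job is handed in: The tab of the wide tub's ring is within 0.21 rad (12 degrees, 15 mm at the tab) of the locking mark, to either side, and the ring is at rest (value of joint tub_ring between -0.21 and 0.21 rad and velocity of joint tub_ring between -0.05 and 0.05 rad/s); the robot touches nothing.
It fails at once if the slim tub's lock ring was turned (its tab moved by more than 12 mm) (distance of slim_tab from where it was at the start of the episode above 0.012 m).
It also fails if it takes over 32 s, if anything falls off the work surface, if the arm or the gripper's body presses on something with over 40 N, if the wrist force passes 120 N, or if a joint passes its speed limit or range.

## Working session

There is one attempt and no reset: what is moved stays moved. The work goes in short steps, Python scripts to look and compute and a tool call to move; the robot and the scene stay as the last step left them, time stands still between calls to the robot, and variables do not carry over. Pictures are saved under pics/ and viewed, and the job is handed in when it is done.

Besides the shell and the picture viewer there is one more tool, called after "Emit:" as name(argument=value, ...) on one line, values as JSON. carry_out: Moves the arm, as the interface text tells. Its arguments: {"type":"object","properties":{"increments":{"type":"array"},"grip_force":{"type":"number"}},"required":["increments"]}

```bash
mkdir -p pics
cat > h.py <<'E'
import numpy as np, cv2
from cell import env
from scipy.spatial.transform import Rotation as R
def snap(n,f):
    o=env.get_obs(); im,d=env.read_camera(n); cv2.imwrite(f'pics/{f}.png',im[:,:,::-1]); np.savez(f'pics/{f}.npz',im=im,d=d,p=o['tool_pos'],r=o['tool_rot']); return o,im,d
def cfw(n,p=None,r=None):
    c=env.get_calibration(n)
    if n!='wrist': return c,np.array(c['camera_from_world'])
    T=np.eye(4);T[:3,:3]=R.from_euler('xyz',r,degrees=True).as_matrix();T[:3,3]=p
    return c,np.linalg.inv(T@np.array(c['T_tool_cam']))
def ray(n,uv,p=None,r=None):
    c,M=cfw(n,p,r);K=np.array(c['K'])
    s=cv2.undistortPoints(np.array(uv,float).reshape(-1,1,2),K,np.array([c['k1'],0,0,0.])).reshape(-1,2)
    W=np.linalg.inv(M); d=np.c_[s,np.ones(len(s))]@W[:3,:3].T
    return W[:3,3],d
def onz(n,uv,z,p=None,r=None):
    o,d=ray(n,uv,p,r); return o+d*((z-o[2])/d[:,2])[:,None]
E
python3 - <<'E'
from h import *
for n in ['scene','top','wrist']:
    o,im,d=snap(n,n+'0')
print(o); print(cfw('top')[1])
E
```

```text
{'time_s': 0.1, 'qpos': array([-66.85792563,  18.43687271,  -4.015667  ,  83.16881817,
         1.29660702,  78.54287626,  -3.25952943]), 'joint_velocities': array([-0.04282706, -0.07659418, -0.01821924, -0.17042793, -0.00615724,
        0.092838  ,  0.02810287]), 'effort': array([ 1.55208028e-03, -4.92570269e+01, -4.04747045e-01, -3.13394773e+01,
       -6.39879797e-02,  3.96462798e-02,  2.60154189e-05]), 'tool_pos': array([0.24696774, 0.60105116, 0.40373935]), 'tool_rot': array([1.79992877e+02, 1.03240169e-01, 6.76684538e+01]), 'force': array([ 0.90074807, -0.00253023,  0.25987153]), 'wrist_torque': array([ 0.01213795, -0.07703197, -0.0495259 ]), 'grip_width': 0.08698707920735953}
[[ 7.39913578e-04 -9.99801716e-01 -1.98992680e-02  1.57726251e-02]
 [-9.95452730e-01  1.15908160e-03 -9.52497729e-02  4.74142259e-01]
 [ 9.52539513e-02  1.98792573e-02 -9.95254490e-01  1.00170040e+00]
 [ 0.00000000e+00  0.00000000e+00  0.00000000e+00  1.00000000e+00]]
```

View pics/scene0.png

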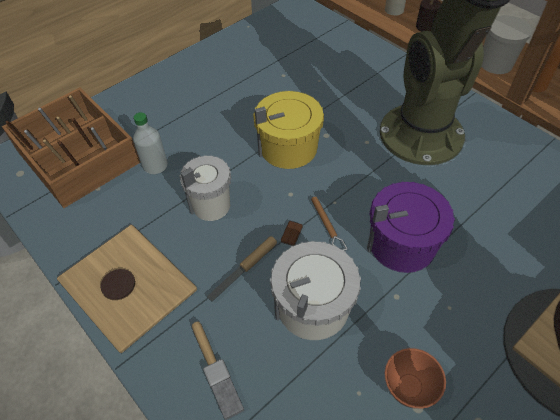

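View pics/top0.png

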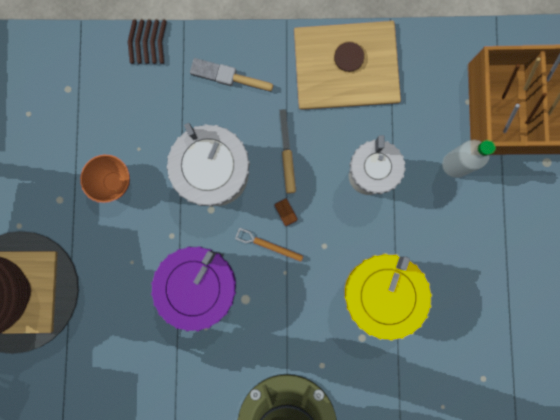

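View pics/wrist0.png

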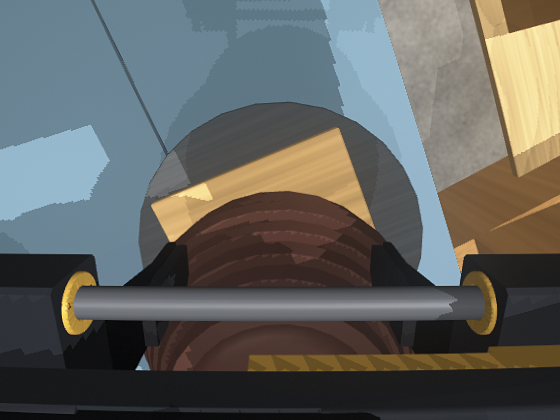

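The scene shows four lidded tubs. In the top picture they are wide white (208,165), slim white (378,167), purple (194,289) and yellow (388,297). The one meant is the wide white tub, since the purple and yellow ones are excluded and the slim one is smaller. Its tab is near (191,131) and its mark near (213,150). I'll confirm this in an enlarged crop and measure.

Run:
```python
from h import *
z=np.load('pics/top0.npz');im=z['im'];d=z['d']
c=im[110:220,150:260];cv2.imwrite('pics/crop0.png',cv2.resize(c[:,:,::-1],None,fx=5,fy=5,interpolation=cv2.INTER_NEAREST))
# 3D points from depth
v,u=np.mgrid[110:220,150:260]; uv=np.c_[u.ravel(),v.ravel()]
o,dr=ray('top',uv); P=o+dr*d[110:220,150:260].reshape(-1,1)
h=P[:,2]; 
s=(h>.113)&(h<.1225); (cx,cy),r=cv2.minEnclosingCircle(P[s,:2].astype(np.float32)); print('ring circle',cx,cy,r, s.sum())
t=(h>.145)&(h<.17); print('tab top',t.sum(),P[t].mean(0),P[t].min(0),P[t].max(0))
rr=np.hypot(P[:,0]-cx,P[:,1]-cy)
m=(h>.1226)&(h<.13)&(rr<.055); print('mark',m.sum(),P[m].mean(0))
for k in (t,m):
    q=P[k].mean(0); print(np.degrees(np.arctan2(q[1]-cy,q[0]-cx)),np.hypot(q[1]-cy,q[0]-cx))
print(onz('top',[[208,165],[191,131],[194,138]],.12),onz('top',[[378,167]],.12))
```

```text
ring circle 0.5643622279167175 0.16638551652431488 0.08682651072740555 4405
tab top 87 [0.62681196 0.19722987 0.15856581] [0.61553079 0.18852551 0.14563301] [0.64030449 0.20795106 0.16314922]
mark 245 [0.57196741 0.16476633 0.12409396]
26.285085298882986 0.0696515797787739
-12.019158469603799 0.007775635488573774
[[0.5616907  0.1648999  0.12      ]
 [0.63463033 0.20195324 0.12      ]
 [0.61954028 0.19534814 0.12      ]] [[ 0.55623911 -0.19039998  0.12      ]]
```

View pics/crop0.png

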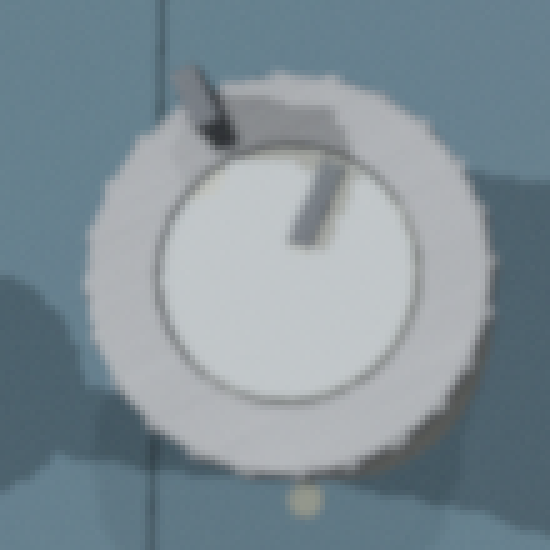

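The crop confirms the wide white tub. The tab spans crop (190,75)-(225,135) and the mark rib runs from (302,243) to (338,160). The tab is at about +26° in the world frame and the mark at about -23°, so the joint is near 0.86 rad. Next I'll hover over the tab.

Emit:
carry_out(increments=[[0, 0, 0.04, 0, -1], [0, 0, 0.08, 0, -1], [0.034, -0.037, 0.08, 5, -1], [0.068, -0.073, 0.08, 10, -1], [0.102, -0.11, 0.08, 15, -1], [0.136, -0.146, 0.08, 20, -1], [0.17, -0.182, 0.08, 25, -1], [0.204, -0.218, 0.08, 30, -1], [0.238, -0.254, 0.08, 35, -1], [0.272, -0.29, 0.08, 40, -1], [0.306, -0.327, 0.08, 45, -1], [0.34, -0.363, 0.07, 48.5, -1], [0.365, -0.39, 0.05, 48.5, -1], [0.38, -0.404, 0.03, 48.5, -1], [0.38, -0.404, 0.03, 48.5, -1], [0.38, -0.404, 0.03, 48.5, -1], [0.38, -0.404, 0.03, 48.5, -1]])

```text
time_s: 1.85
tool_pos: [0.6264, 0.1989, 0.4357]
tool_rot: [179.9, -0.1, 116.3]
force: [0.1, 0.5, 0.1]
grip_width: 0.0872
```

Run:
```python
from h import *
o,im,d=snap('wrist','w1');print(o['tool_pos'],o['tool_rot'],o['time_s'],o['qpos'])
snap('scene','s1')
```

```text
[0.62642142 0.19891606 0.43572549] [ 1.79921933e+02 -6.10485098e-02  1.16301683e+02] 1.85 [-28.11326912  18.51158435  10.67683256  79.81237276  -3.4784848
  81.92138214  98.80988917]
```

View pics/w1.png

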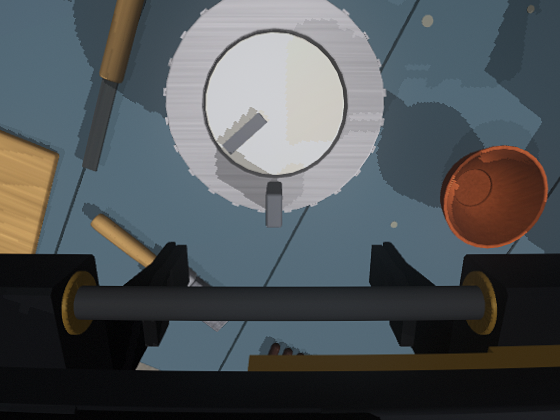

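The wrist view shows the lid circle centred near (275,103), the mark rib from (228,150) to (263,117), and the tab top around (274,207), well centred between the jaws. I'll measure from these.

Run:
```python
from h import *
z=np.load('pics/w1.npz');a=(z['p'],z['r']);im=z['im'].astype(int);d=z['d']
v,u=np.mgrid[0:240,150:400];o,dr=ray('wrist',np.c_[u.ravel(),v.ravel()],*a)
P=o+dr*d[0:240,150:400].reshape(-1,1);h=P[:,2]
lid=(h>.112)&(h<.1228)
C0=np.array([.5635,.1655]);rr=np.hypot(*(P[:,:2]-C0).T)
# lid dark circle/rim: fit circle on inner region border by hand pixels
c=onz('wrist',[[204,103],[347,103],[275,31],[275,176]],.12,*a);print(c, (c[:2].mean(0)),c[2:].mean(0))
mk=(h>.1235)&(h<.130)&(rr<.056);print('mark',mk.sum())
t=(h>.152)&(h<.172);print('tabtop',t.sum(),P[t].mean(0))
C=np.array([c[:2].mean(0)[:2],c[2:].mean(0)[:2]]).mean(0);print(C)
m=onz('wrist',[[228,150],[263,117]],.125,*a);print('mark ends',m)
for q in (m[0],m.mean(0),P[t].mean(0)):
    e=q[:2]-C;print(np.degrees(np.arctan2(e[1],e[0])),np.hypot(*e))
e=m[0]-m[1];print('mark dir',np.degrees(np.arctan2(e[1],e[0])))
rc=cv2.minAreaRect(P[t][:,:2].astype(np.float32)*1000);print(rc)
```

```text
[[0.5866903  0.11645055 0.12      ]
 [0.53799608 0.21505483 0.12      ]
 [0.51641913 0.14276964 0.12      ]
 [0.61396004 0.19065374 0.12      ]] [0.56234319 0.16575269 0.12      ] [0.56518958 0.16671169 0.12      ]
mark 617
tabtop 591 [0.62881897 0.19679923 0.15918027]
[0.56376639 0.16623219]
mark ends [[0.61064886 0.14823267 0.125     ]
 [0.57588523 0.16182851 0.125     ]]
-21.003226815275973 0.05021900947863864
-20.79211381264539 0.03155573655479337
25.16798941154707 0.07187616101719342
mark dir -21.360165740581156
((629.73779296875, 197.09925842285156), (25.731826782226562, 11.644896507263184), 26.325796127319336)
```

Emit:
carry_out(increments=[[0.0025, -0.001, -0.03, -1, -1], [0.0025, -0.001, -0.06, -1, -1], [0.0025, -0.001, -0.085, -1, -1], [0.0025, -0.001, -0.105, -1, -1], [0.0025, -0.001, -0.124, -1, -1], [0.0025, -0.001, -0.124, -1, -1], [0.0025, -0.001, -0.124, -1, 0], [0.0025, -0.001, -0.124, -1, 0.5], [0.0025, -0.001, -0.124, -1, 1], [0.0025, -0.001, -0.124, -1, 1], [0.0025, -0.001, -0.124, -1, 1], [0.0025, -0.001, -0.124, -1, 1], [0.0025, -0.001, -0.124, -1, 1]], grip_force=25)

```text
time_s: 3.25
tool_pos: [0.6295, 0.1962, 0.3108]
tool_rot: [180.0, -0.0, 115.2]
force: [0.4, 0.0, -0.7]
grip_width: 0.0391
```

Run:
```python
from h import *
o,im,d=snap('wrist','w2');print(o)
C=np.array([.5638,.1662]);p=o['tool_pos'][:2]
for a in range(0,-51,-5):
    e=R.from_euler('z',a,degrees=True).as_matrix()[:2,:2]@(p-C)+C-p; print(a,e.round(4))
e=p-C;print(np.degrees(np.arctan2(e[1],e[0])),np.hypot(*e))
```

```text
{'time_s': 3.25, 'qpos': array([-27.6945969 ,  22.71509591,  10.39237937,  88.7410907 ,
        -4.28509218,  68.93208469,  98.60930929]), 'joint_velocities': array([ 0.05499984,  0.06279016, -0.09408606,  0.01595507,  0.05380696,
       -0.03607561, -0.02210127]), 'effort': array([-1.84937875e-03, -5.09227431e+01,  2.62945622e+00, -2.97076303e+01,
        5.66145102e-02,  7.09336717e-02, -1.31120523e-04]), 'tool_pos': array([0.62952956, 0.19615971, 0.31083057]), 'tool_rot': array([ 1.79998335e+02, -3.72147255e-03,  1.15159177e+02]), 'force': array([ 0.42351682,  0.0251915 , -0.74368505]), 'wrist_torque': array([0.08039486, 0.04958422, 0.03497936]), 'grip_width': 0.03914932015349401}
0 [0. 0.]
-5 [ 0.0024 -0.0058]
-10 [ 0.0042 -0.0119]
-15 [ 0.0055 -0.018 ]
-20 [ 0.0063 -0.0243]
-25 [ 0.0065 -0.0306]
-30 [ 0.0062 -0.0369]
-35 [ 0.0053 -0.0431]
-40 [ 0.0039 -0.0493]
-45 [ 0.0019 -0.0553]
-50 [-0.0005 -0.0611]
24.50362424037174 0.07223543733297999
```

View pics/w2.png

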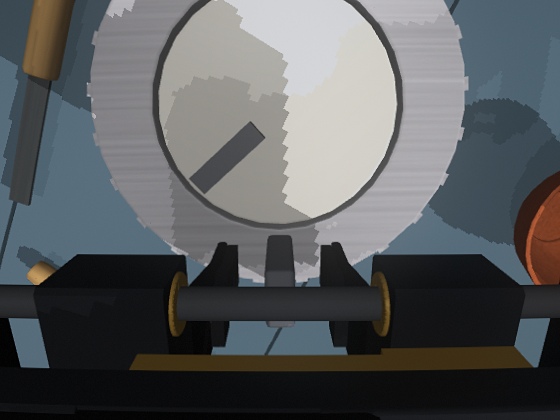

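The tab sits between the jaws at (280,275), and the fingers are still closing at a 39 mm opening. I'll finish the grip.

Emit:
carry_out(increments=[[0, 0, 0, 0, 1], [0, 0, 0, 0, 1], [0, 0, 0, 0, 1], [0, 0, 0, 0, 1], [0, 0, 0, 0, 1], [0, 0, 0, 0, 1], [0, 0, 0, 0, 1]])

```text
time_s: 4.0
tool_pos: [0.6295, 0.1963, 0.3107]
tool_rot: [180.0, 0.0, 115.2]
force: [0.7, -0.2, -0.8]
grip_width: 0.0118
```

Gripped at 11.8 mm, which matches the 12 mm tab. Now I'll follow the arc through -46°.

Emit:
carry_out(increments=[[0.0012, -0.003, 0, -2.5, 1], [0.0024, -0.0058, 0, -5, 1], [0.0033, -0.0088, 0, -7.5, 1], [0.0042, -0.0119, 0, -10, 1], [0.0055, -0.018, 0, -15, 1], [0.006, -0.0212, 0, -17.5, 1], [0.0063, -0.0243, 0, -20, 1], [0.0065, -0.0275, 0, -22.5, 1], [0.0065, -0.0306, 0, -25, 1], [0.0064, -0.0338, 0, -27.5, 1], [0.0062, -0.0369, 0, -30, 1], [0.0058, -0.04, 0, -32.5, 1], [0.0053, -0.0431, 0, -35, 1], [0.0047, -0.0462, 0, -37.5, 1], [0.0039, -0.0493, 0, -40, 1], [0.003, -0.0523, 0, -42.5, 1], [0.0019, -0.0553, 0, -45, 1], [0.0015, -0.0565, 0, -46, 1], [0.0015, -0.0565, 0, -46, 1], [0.0015, -0.0565, 0, -46, 1]])

```text
time_s: 6.0
tool_pos: [0.6315, 0.1403, 0.3108]
tool_rot: [179.9, -0.1, 69.2]
force: [4.9, 3.4, -3.5]
grip_width: 0.0119
```

Run:
```python
from h import *
o,im,d=snap('wrist','w3');print(o['tool_pos'],o['tool_rot'],o['force'],o['grip_width'])
```

```text
[0.63150673 0.14031295 0.31080277] [ 1.79913401e+02 -9.45332790e-02  6.91966727e+01] [ 4.89979035  3.38550911 -3.5160667 ] 0.011855345581959062
```

View pics/w3.png

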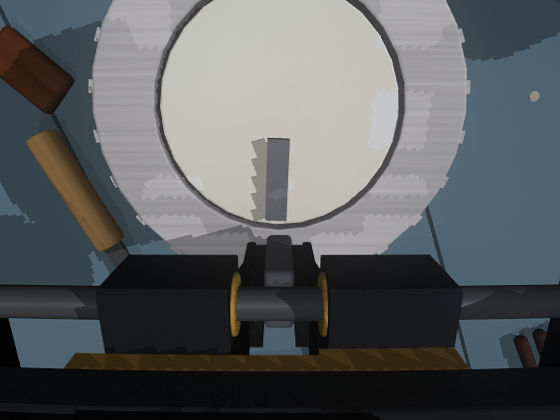

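The tab at (279,275) is now in line with the mark rib, (278,140)-(276,220). I'll open the jaws and lift away.

Emit:
carry_out(increments=[[0, 0, 0, 0, 0.6], [0, 0, 0, 0, 0.2], [0, 0, 0, 0, 0], [0, 0, 0, 0, -0.2], [0, 0, 0, 0, -0.2], [0, 0, 0, 0, -0.2], [0, 0, 0, 0, -0.2], [0, 0, 0, 0, -0.2], [0, 0, 0.02, 0, -0.2], [0, 0, 0.05, 0, -0.2], [0, 0, 0.08, 0, -0.2], [0, 0, 0.11, 0, -0.2], [0, 0, 0.13, 0, -0.2], [0, 0, 0.13, 0, -0.2], [0, 0, 0.13, 0, -0.2]])

```text
time_s: 7.55
tool_pos: [0.631, 0.1397, 0.4405]
tool_rot: [180.0, -0.0, 69.2]
force: [-0.5, -0.2, -0.1]
grip_width: 0.0524
```

Run:
```python
from h import *
o,im,d=snap('wrist','w4');print(o['tool_pos'],o['force'],o['grip_width'],o['time_s'])
a=(o['tool_pos'],o['tool_rot'])
v,u=np.mgrid[0:240,150:400];oo,dr=ray('wrist',np.c_[u.ravel(),v.ravel()],*a)
P=oo+dr*d[0:240,150:400].reshape(-1,1);h=P[:,2];C=np.array([.5638,.1662])
t=(h>.152)&(h<.172);e=P[t].mean(0)[:2]-C;print(t.sum(),np.degrees(np.arctan2(e[1],e[0])),np.hypot(*e))
rr=np.hypot(*(P[:,:2]-C).T);m=(h>.1235)&(h<.130)&(rr<.054)&(rr>.008)
q=P[m];print(m.sum(),np.degrees(np.arctan2(np.median(q[:,1])-C[1],np.median(q[:,0])-C[0])))
_,i2,_=snap('top','t4'); i0=np.load('pics/top0.npz')['im']
s=np.abs(i2[130:210,340:420].astype(int)-i0[130:210,340:420]).max(2);print('slim diff px',(s>50).sum())
```

```text
[0.63096242 0.13968136 0.44053902] [-0.52614629 -0.21390815 -0.13863018] 0.0523762934424743 7.55
575 -20.924086481876323 0.07211325904139891
577 -22.564056146309632
slim diff px 0
```

View pics/w4.png

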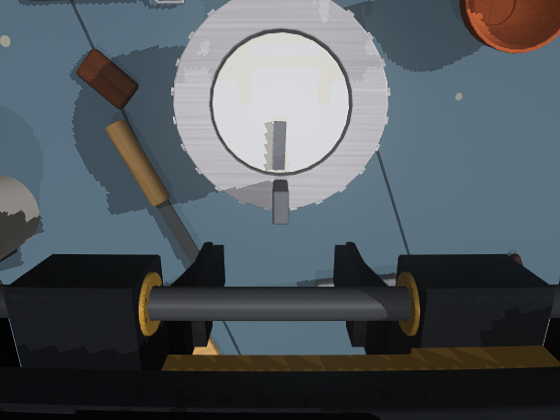

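The tab (280,203) lines up with the mark (279,145), the gripper is clear, and the slim tub hasn't changed. I'm handing in the job.

```bash
python3 -c "
from cell import env
print(env.sign_off())"
```

```text
the job is handed in; nothing more can be done
None
```

The wide white tub's lock ring is turned to its mark and the job is handed in; no verdict was reported. I gripped the ring by its upright tab, turned it about 46° clockwise, then let go and lifted clear.

- **Alignment:** the tab measured -20.9° in the world frame. The mark measured between -21.1° and -22.6°, so the tab is within about 2° of it, against a limit of 12°. The two mark readings differ by 1.5°.
- **Slim tub:** comparing top pictures from before and after showed no change there.
- **Arm:** the gripper is clear above the tub, with wrist force near 0 N. About 7.6 s had passed at the last check, out of 32 s.
- **Failed checks:** none. One early depth-based estimate of the mark angle, -12°, was off because it took in lid noise. I used the rib's end points instead.

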